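Make up two shaft repair kits

ROBOT

A 7-joint arm with a two-finger parallel gripper is mounted at the origin on the work surface; the furniture and walls round the work are solid. World frame = base frame: x ahead of the robot, y to its left, z up, the work surface at z = 0. Lengths are in m, angles in rad, forces in N, time in s.
With the tool pointing down it reaches from about 0.425 to 0.875 m from the base axis. Payload 4.7 kg.
Tool frame: the origin (TCP) lies midway between the tips of the shut fingers; the grasp point (between the pads) lies 19 mm behind it; z points along the fingers, x is the direction in which the jaws open and shut, and the axes are right-handed (so a half turn about z gives the same grasp; the last joint's range is limited). The gripper opens to 87 mm and grips with 3 to 60 N. Pads are 19 mm wide; open, the fingers measure 117 mm over their backs; the gripper's body (75 mm by 190 mm) begins 51 mm behind the grasp point.
Start: joints at [-1.133, 0.321, -0.07, 1.45, 0.023, 1.371, -0.057], TCP at [0.267, 0.593, 0.223] pointing down, gripper open.
Joint ranges: [-2.86, 2.86], [-0.3, 2.09], [-1.38, 1.24], [0.06, 2.45], [-1.56, 4.7], [0.09, 2.05], [-2.69, 2.69]. Speed limits (rad/s): [2.57, 2.57, 3.14, 3.14, 3.14, 3.14, 3.14].

INTERFACE

Orientations are given as a rotation vector (axis times angle).
In Python, from bench import get_state, eyes, ticket gives the robot as it stands.
- The arm moves only by the tool carry_out, never from a script. Its argument "motion" is a list of rows, each a list of 2 entries, a list of its own where there are three numbers: the shift along the world's x, y, z in m, then the turn about the world's z in rad. A call has 1 to 20 rows; each row is the pose to reach, as a shift and turn from the pose commanded when the call began; what a row does not reach only later rows make up. A row lasts 1/10 s, in which the tool goes at most 50 mm and 8.59 degrees, less where a joint would pass 70% of its speed; a pose out of reach is approached as far as the arm can. A call with a gripper value outside its range is refused whole. "grip" is the gripper command: -1 is fully open, 1 is shut, values between are in proportion, set as the call begins (left out, the last holds). The fingers move at their own pace and stop on an object; "squeeze" is the grip in N (left out, the last holds). Time passes only in rows, so rows that repeat a pose let the fingers close. It gives the time, the measured TCP pose, the force and the opening at its end, in the units of the state.
- get_state(): the state, without advancing time (a new reading comes with each control period).
- eyes.get_image(name): name is "scene" or "top" or "wrist"; returns a dict with "pixels" (384x512x3 uint8, blue, green, red), "mtx" (3x3 intrinsics, pixels), "extrinsics" (4x4, takes a point from camera to world coordinates). Camera axes: x right, y down, z forward; pixel columns grow to the right and rows downward; lengths in m; the calibration is good to about 2 mm. A picture is of the moment at which its call begins. There is no depth.
- ticket.close_job(): hands the job in, once; it reports no verdict.
The state is a dict: "time": time; "joint_positions": joint angles; "qd": joint speeds; "joint_torque": joint torques, N m; "position": TCP position; "tool_rot": TCP orientation; "ft_force": force on the tool from outside, world axes, zero at the start; "torque": the same for the moment, N m; "grip_width": opening from 0.0 (shut) to 1.0 (fully open).
Only numpy, scipy, OpenCV 4.12 (cv2) and the standard library are available. Lean on these libraries where they do the work, as an engineer would, in place of code of your own. Each camera call takes 0.05 s, during which the arm holds its last target. There are 200 camera calls.

TASK

Make up the two shaft repair kits from the stock on the bench: the tray with the thick post gets the middle-sized of the three bearings down over its post with the steel sleeve on top of it, as they sit on the shaft, and the squat wide jar upright in its cup; the tray with the thin post gets the smallest bearing down over its post and the tall slim jar upright in its cup. Set the bearings down gently, do not drop them, and leave the biggest bearing and the red-lidded jar where they stand.

Things in the scene. Friction and masses are not known exactly. Their poses are not given: they have to be found in the camera images.
- thick_post_tray: larger of two flat grey plastic kit trays, fixed to the bench, 140 mm (its x) by 250 mm (its y), floor 6 mm thick, rim 17 mm high from the underside. Origin: centre of its underside. At x 0, y +57 mm stands a thick aluminium post, 20 mm in diameter, 54 mm tall from the underside, its top 10 mm a cone down to 6 mm. At x 0, y -60 mm is a round cup, inside diameter 64 mm, wall 3.5 mm, its rim 22 mm above the underside, its floor the tray floor.
- thin_post_tray: smaller of two flat grey plastic kit trays, fixed to the bench, 120 mm (its x) by 210 mm (its y), floor 6 mm thick, rim 17 mm high from the underside. Origin: centre of its underside. At x 0, y +46 mm stands a thin aluminium post, 11 mm in diameter, 36 mm tall from the underside, its top 3.5 mm a cone down to 6 mm. At x 0, y -50 mm is a round cup, inside diameter 47 mm, wall 3.5 mm, its rim 22 mm above the underside, its floor the tray floor.
- bearing_medium: plain steel ball bearing with black seals, lying flat, axis upright: the middle-sized of three, outside 62 mm, bore 30 mm, 16 mm thick, about 0.2 kg. Origin: centre of its underside, z up along its axis.
- bearing_small: plain steel ball bearing with black seals, lying flat, axis upright: the smallest of three, outside 47 mm, bore 20 mm, 14 mm thick, about 0.11 kg. Origin: centre of its underside, z up along its axis.
- bearing_large: plain steel ball bearing with black seals, lying flat, axis upright: the biggest of three, outside 80 mm, bore 40 mm, 18 mm thick; belongs to neither kit. Origin: centre of its underside, z up along its axis.
- sleeve: plain steel distance sleeve (a short tube standing on end), outside 40 mm, bore 31 mm, 30 mm tall, about 0.13 kg. Origin: centre of its underside, z up along its axis.
- jar_wide: squat screw-top jar, the widest and shortest of three jars, blue-grey with a white lid, 51 mm in diameter, 61 mm tall, standing, about 0.12 kg. Origin: centre of its underside, z up along its axis.
- jar_slim: tall slim screw-top jar, the narrowest of three jars, dark brown with a black lid, 35 mm in diameter, 81 mm tall, standing, about 0.1 kg. Origin: centre of its underside, z up along its axis.
- jar_spare: screw-top jar of middle width, white with a red lid, 47 mm in diameter, 76 mm tall, standing; belongs to neither kit. Origin: centre of its underside, z up along its axis.
Not all that is in view belongs to the job. Leave any blue or green look-alike of the bearing_small alone.

How it is judged:
By the outcome, as a careful person would: the job done as asked, in the order asked, and still so for the second after the job is handed in, with the robot touching nothing.
It also fails if it takes over 115 s, if anything falls off the work surface, if the arm or the gripper's body presses on something with over 40 N, if the wrist force passes 120 N, or if a joint passes its speed limit or range.

## Working session

There is one attempt and no reset: what is moved stays moved. The work goes in short steps, Python scripts to look and compute and a tool call to move; the robot and the scene stay as the last step left them, time stands still between calls to the robot, and variables do not carry over. Pictures are saved under pics/ and viewed, about 12 in all and at most 16, crops included, and the job is handed in when it is done.

Besides the shell and the picture viewer there is one more tool, called after ">>>" as name(argument=value, ...) on one line, values as JSON. carry_out: Moves the arm, as the interface text tells. Its arguments: {"type":"object","properties":{"motion":{"type":"array","items":{"type":"array"}},"grip":{"type":"number"},"squeeze":{"type":"number"}},"required":["motion"]}

```bash
mkdir -p pics; cat > h.py <<'E'
import numpy as np, cv2
from bench import get_state, eyes, ticket
def snap(cam,name=None):
    d=eyes.get_image(cam)
    if name: cv2.imwrite(f'pics/{name}.png',d['pixels'])
    np.savez(f'pics/{name or cam}.npz',**{k:np.array(d[k]) for k in('pixels','mtx','extrinsics')})
    return d
def px2w(d,u,v,z):
    K=np.array(d['mtx']);T=np.array(d['extrinsics'])
    r=T[:3,:3]@np.linalg.solve(K,[u,v,1.]);c=T[:3,3]
    return c+r*(z-c[2])/r[2]
def w2px(d,p):
    T=np.linalg.inv(np.array(d['extrinsics']));q=np.array(d['mtx'])@(T[:3,:3]@np.array(p)+T[:3,3]);return q[:2]/q[2]
E
python3 - <<'E'
from h import *
a=snap('top','top0');b=snap('scene','scene0')
cv2.imwrite('pics/top0b.png',cv2.resize(a['pixels'],(800,600),interpolation=cv2.INTER_CUBIC))
print(a['mtx'],a['extrinsics'],b['extrinsics']);print(get_state())
E
```

```text
[[402.92304294   0.         254.02701734]
 [  0.         402.92304294 191.97634378]
 [  0.           0.           1.        ]] [[ 0.00596265 -0.99471012  0.10254868  0.40032554]
 [-0.99967885 -0.00845529 -0.02388938  0.01645599]
 [ 0.02463009 -0.1023733  -0.99444108  1.16007443]
 [ 0.          0.          0.          1.        ]] [[ 0.69151371 -0.4826219   0.53748013 -0.09975406]
 [-0.72228536 -0.45102871  0.5242871  -0.59585119]
 [-0.01061347 -0.75076574 -0.66048327  0.78233997]
 [ 0.          0.          0.          1.        ]]
{'time': 0.1, 'joint_positions': array([-1.13289878,  0.32172783, -0.07011096,  1.45152164,  0.02258766,
        1.37079651, -0.05690896]), 'qd': array([-5.31206155e-05, -8.39054578e-04, -2.68432057e-04, -3.11786611e-03,
       -1.15677278e-03,  7.18108284e-04, -6.57358820e-04]), 'joint_torque': array([-6.22723619e-04, -4.92571449e+01, -4.06154757e-01, -3.13398135e+01,
       -6.41051307e-02,  3.95758613e-02,  8.02940144e-05]), 'position': array([0.26712355, 0.59204794, 0.2216005 ]), 'tool_rot': array([ 2.63811686e+00,  1.70407985e+00, -2.13483043e-03]), 'ft_force': array([-0.88434748, -0.09803765, -0.31622529]), 'torque': array([-0.00345486, -0.04226129,  0.00186454]), 'grip_width': 1.0025073979793733}
```

View pics/top0b.png

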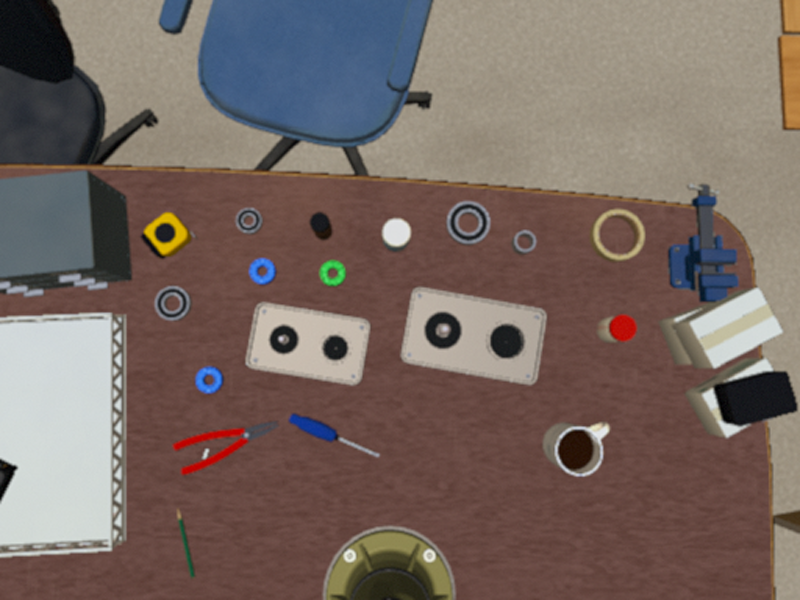

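View pics/scene0.png

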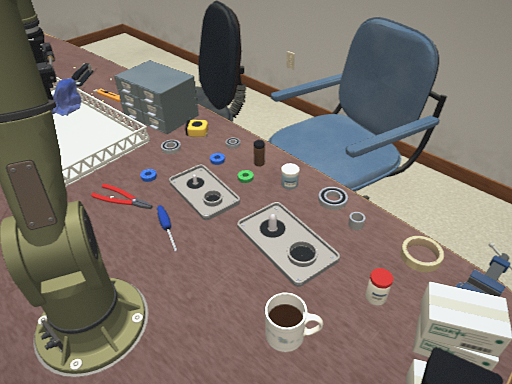

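The top view (800x600 scale) shows the small bearing at (248,221), medium at (172,303), large at (468,222), slim jar at (320,225), wide jar at (396,233) and sleeve at (524,241). The thin-post tray's post is near (284,339) with its cup at (335,347). The thick-post tray's post is near (443,329) with its cup at (507,341). I'll enlarge to get exact pixels.

```bash
python3 - <<'E'
from h import *
p=cv2.imread('pics/top0.png')
cv2.imwrite('pics/c1.png',cv2.resize(p[120:252,95:235],None,fx=5,fy=4.5,interpolation=cv2.INTER_CUBIC)[:594])
cv2.imwrite('pics/c2.png',cv2.resize(p[120:252,225:365],None,fx=5,fy=4.5,interpolation=cv2.INTER_CUBIC)[:594])
E
```

```text
(no output)
```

View pics/c1.png

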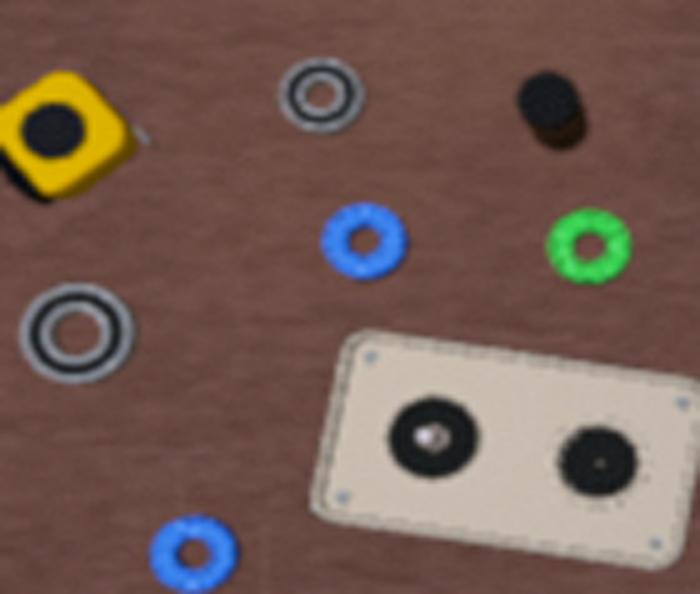

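View pics/c2.png

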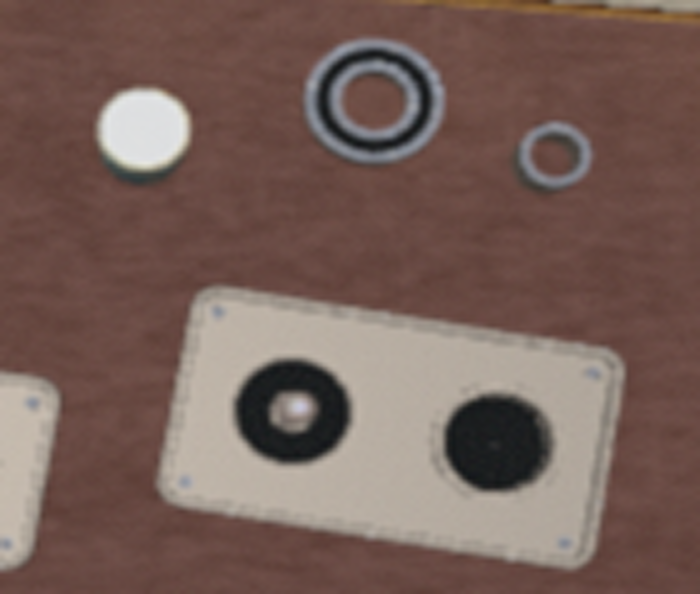

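The crops give these centres. In c1: small bearing (321,95), slim lid (549,101), medium bearing (77,333), thin post disc (433,437), thin cup floor (599,462). In c2: wide lid (144,130), large bearing (374,101), sleeve top (555,156), thick post disc (292,411), thick cup floor (495,443).

```bash
python3 - <<'E'
from h import *
d=np.load('pics/top0.npz')
for n,o,x,y,z in [('small',95,321,95,.014),('slim',95,549,101,.081),('med',95,77,333,.016),('post_thin',95,433,437,.006),('cup_thin',95,599,462,.006),('blue1',95,364,241,.014),('green',95,589,246,.014),('blue2',95,193,553,.014),
 ('wide',225,144,130,.061),('large',225,374,101,.018),('sleeve',225,555,156,.03),('post_thick',225,292,411,.006),('cup_thick',225,495,443,.006)]:
    p=px2w(d,(x+.5)/5-.5+o,(y+.5)/4.5-.5+120,z);print(n,p.round(4),round(np.hypot(*p[:2]),3))
s=get_state()
from scipy.spatial.transform import Rotation as R
print(R.from_rotvec(s['tool_rot']).as_matrix().round(3))
w=eyes.get_image('wrist');T=w['extrinsics'];print(T,w['mtx'])
E
```

```text
small [0.6646 0.2642 0.014 ] 0.715
slim [0.6469 0.1263 0.081 ] 0.659
med [0.5102 0.3965 0.016 ] 0.646
post_thin [0.4467 0.1959 0.006 ] 0.488
cup_thin [0.4315 0.1012 0.006 ] 0.443
blue1 [0.5705 0.237  0.014 ] 0.618
green [0.5685 0.1086 0.014 ] 0.579
blue2 [0.3733 0.3269 0.014 ] 0.496
wide [ 0.6349 -0.0075  0.061 ] 0.635
large [ 0.6645 -0.1415  0.018 ] 0.679
sleeve [ 0.6273 -0.2436  0.03  ] 0.673
post_thick [ 0.4653 -0.0948  0.006 ] 0.475
cup_thick [ 0.4457 -0.2117  0.006 ] 0.493
[[ 0.411  0.912 -0.001]
 [ 0.912 -0.411 -0.002]
 [-0.002  0.    -1.   ]]
[[ 0.41087433  0.87232142  0.26502382  0.19375176]
 [ 0.91169101 -0.39270402 -0.12084313  0.62471723]
 [-0.00133814  0.29127117 -0.95663959  0.38382152]
 [ 0.          0.          0.          1.        ]] [[273.78630519   0.         253.75798261]
 [  0.         273.78630519 192.96386092]
 [  0.           0.           1.        ]]
```

>>> carry_out(motion=[[[0.243,-0.196,-0.06],-0.885],[[0.243,-0.196,-0.06],-0.885],[[0.243,-0.196,-0.06],-0.885],[[0.243,-0.196,-0.06],-0.885],[[0.243,-0.196,-0.06],-0.885],[[0.243,-0.196,-0.06],-0.885],[[0.243,-0.196,-0.06],-0.885],[[0.243,-0.196,-0.06],-0.885],[[0.243,-0.196,-0.06],-0.885],[[0.243,-0.196,-0.06],-0.885],[[0.243,-0.196,-0.06],-0.885]], grip=-1, squeeze=25)

```text
time: 1.25
position: [0.5087, 0.3986, 0.1629]
tool_rot: [-3.113, -0.416, 0.0]
ft_force: [-0.6, 0.2, 0.6]
grip_width: 0.997
```

```bash
cat >> h.py <<'E'
from scipy.spatial.transform import Rotation as R
def look(name,pts,x=None):
    """wrist picture with the guessed points marked; returns d"""
    d=snap('wrist',name);p=d['pixels'].copy()
    for q in pts:
        c=w2px(d,q);cv2.drawMarker(p,tuple(int(round(t)) for t in c),(0,255,255),0,9);print('guess',q,c.round(1))
    cv2.imwrite(f'pics/{name}.png',p);s=get_state()
    M=R.from_rotvec(s['tool_rot']).as_matrix()
    print('t',round(s['time'],2),'tcp',s['position'].round(4),'jaw',round(np.arctan2(M[1,0],M[0,0]),3),'down',M[:,2].round(3),'J',s['joint_positions'].round(2),s['grip_width'])
    return d
E
python3 -c "
from h import *
look('w1',[(.5102,.3965,.016)])"
```

```text
guess (0.5102, 0.3965, 0.016) [254.9 183.4]
t 1.3 tcp [0.509  0.3982 0.1629] jaw 0.265 down [-0.     0.001 -1.   ] J [-0.86  0.34  0.19  1.55 -0.07  1.26 -0.39] 0.9968339521176152
```

View pics/w1.png

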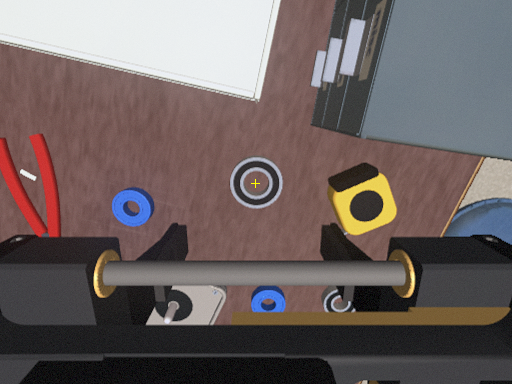

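The wrist view shows the medium bearing centred at (256,183), on the guess mark. The cabinet corner at (313,125) is clear. Going down to grasp.

>>> carry_out(motion=[[[0.0,-0.001,-0.05],0],[[0.0,-0.001,-0.1],0],[[0.0,-0.001,-0.13],0],[[0.0,-0.001,-0.145],0],[[0.0,-0.001,-0.152],0],[[0.0,-0.001,-0.158],0],[[0.0,-0.001,-0.158],0],[[0.0,-0.001,-0.158],0],[[0.0,-0.001,-0.158],0]])

```text
time: 2.2
position: [0.5111, 0.3962, 0.006]
tool_rot: [-3.113, -0.41, -0.003]
ft_force: [-0.2, 0.7, 0.3]
grip_width: 0.998
```

>>> carry_out(motion=[[[0,0,0],0],[[0,0,0],0],[[0,0,0],0],[[0,0,0],0],[[0,0,0],0],[[0,0,0],0],[[0,0,0],0],[[0,0,0],0],[[0,0,0],0],[[0,0,0],0]], grip=1, squeeze=25)

```text
time: 3.2
position: [0.5105, 0.3956, 0.0047]
tool_rot: [-3.115, -0.41, -0.001]
ft_force: [2.0, -0.4, -0.6]
grip_width: 0.696
```

>>> carry_out(motion=[[[0,0,0.04],0],[[0,0,0.09],0],[[0,-0.03,0.13],-0.07],[[-0.045,-0.491,0.13],-0.428],[[-0.045,-0.491,0.13],-0.428],[[-0.045,-0.491,0.13],-0.428],[[-0.045,-0.491,0.13],-0.428],[[-0.045,-0.491,0.13],-0.428],[[-0.045,-0.491,0.13],-0.428],[[-0.045,-0.491,0.13],-0.428],[[-0.045,-0.491,0.13],-0.428],[[-0.045,-0.491,0.13],-0.428],[[-0.045,-0.491,0.13],-0.428],[[-0.045,-0.491,0.13],-0.428],[[-0.045,-0.491,0.13],-0.428],[[-0.045,-0.491,0.13],-0.428]])

```text
time: 4.8
position: [0.4652, -0.0934, 0.1342]
tool_rot: [-3.131, 0.255, 0.002]
ft_force: [-0.1, 0.1, -2.6]
grip_width: 0.698
```

```bash
python3 -c "
from h import *
look('w2',[(.4653,-.0948,.006),(.4653,-.0948,.054),(.4457,-.2117,.006)])"
```

```text
guess (0.4653, -0.0948, 0.006) [254.3 186.7]
guess (0.4653, -0.0948, 0.054) [254.4 200.5]
guess (0.4457, -0.2117, 0.006) [253.9 279.7]
t 4.85 tcp [ 0.4654 -0.0935  0.1343] jaw -0.163 down [-0.001  0.    -1.   ] J [-0.45 -0.    0.6   2.    0.    1.14 -0.02] 0.6941305387658779
```

View pics/w2.png

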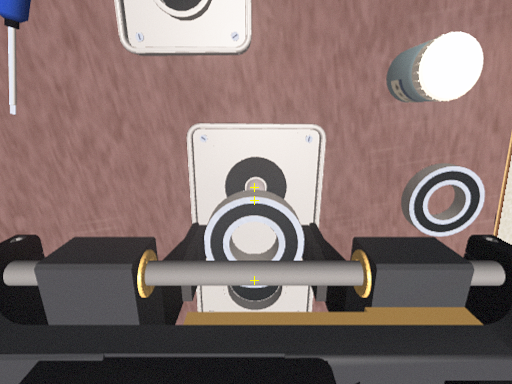

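The wrist view shows the bearing held level at (254,241). The post's disc is centred at (256.5,187) against the guess (254.3,187), so the post is about 1.5–2 mm further along +x. I'll check the held bearing against the TCP projection.

```bash
python3 -c "
from h import *
d=np.load('pics/w2.npz');t=np.array([.4654,-.0935,.1343])
for dz in (.008,.012,.014): print(dz,w2px(d,t+[0,0,dz]), [w2px(d,t+[a*.0,a,dz]).round(1) for a in (.031,-.031)])
print(px2w(d,256.5,186.5,.006),px2w(d,254.5,241,.1463))
cv2.imwrite('pics/w2c.png',cv2.resize(d['pixels'][145:300,180:335],None,fx=3.8,fy=3.8,interpolation=cv2.INTER_CUBIC))"
```

```text
0.008 [254.3671943  243.36900808] [array([245.9, 196.6]), array([262. , 285.5])]
0.012 [254.37397758 246.43210183] [array([245.7, 198.7]), array([262.2, 289.3])]
0.014 [254.37748727 248.01695242] [array([245.6, 199.8]), array([262.2, 291.3])]
[ 0.46767753 -0.09499739  0.006     ] [ 0.4660643  -0.08990524  0.1463    ]
```

View pics/w2c.png

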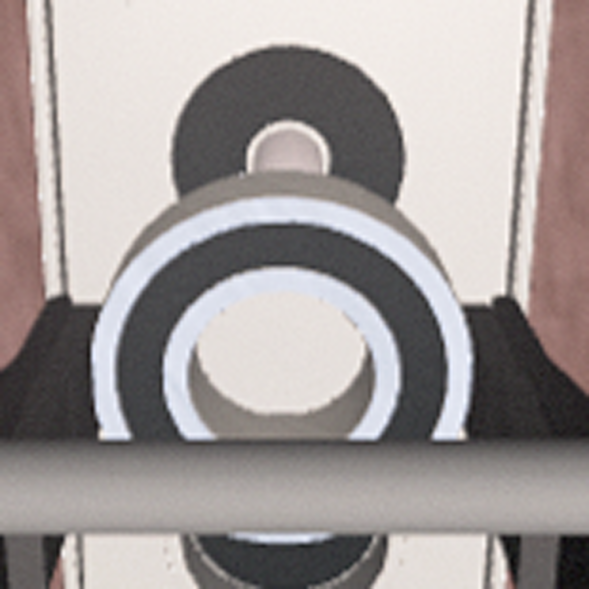

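>>> carry_out(motion=[[[0.0015,-0.001,-0.03],0],[[0.0015,-0.001,-0.06],0],[[0.0015,-0.001,-0.072],0],[[0.0015,-0.001,-0.08],0],[[0.0015,-0.001,-0.085],0],[[0.0015,-0.001,-0.09],0],[[0.0015,-0.001,-0.09],0],[[0.0015,-0.001,-0.09],0]])

```text
time: 5.65
position: [0.4674, -0.0965, 0.0452]
tool_rot: [-3.131, 0.26, -0.002]
ft_force: [0.2, -0.1, -1.6]
grip_width: 0.701
```

>>> carry_out(motion=[[[0,0.0005,-0.01],0],[[0,0.0005,-0.019],0],[[0,0.0005,-0.025],0],[[0,0.0005,-0.029],0],[[0,0.0005,-0.031],0],[[0,0.0005,-0.032],0],[[0,0.0005,-0.033],0],[[0,0.0005,-0.0335],0],[[0,0.0005,-0.0335],0]])

```text
time: 6.55
position: [0.467, -0.096, 0.0112]
tool_rot: [-3.131, 0.26, -0.001]
ft_force: [0.4, 0.4, -2.6]
grip_width: 0.698
```

>>> carry_out(motion=[[[0,0,-0.0005],0],[[0,0,-0.001],0],[[0,0,-0.001],0],[[0,0,-0.0015],0],[[0,0,-0.0015],0]])

```text
time: 7.05
position: [0.467, -0.096, 0.0105]
tool_rot: [-3.13, 0.26, -0.0]
ft_force: [-3.9, 0.4, 10.0]
grip_width: 0.693
```

Contact is 10 N with the bearing on the tray floor. Releasing, then moving to the sleeve.

>>> carry_out(motion=[[[0,0,0],0],[[0,0,0],0],[[0,0,0],0],[[0,0,0],0],[[0,0,0],0],[[0,0,0.02],0],[[0,0,0.06],0],[[0,0,0.11],0],[[0.161,-0.148,0.13],0],[[0.161,-0.148,0.13],0],[[0.161,-0.148,0.13],0],[[0.161,-0.148,0.13],0],[[0.161,-0.148,0.13],0],[[0.161,-0.148,0.13],0],[[0.161,-0.148,0.13],0],[[0.161,-0.148,0.13],0],[[0.161,-0.148,0.13],0]], grip=-0.85)

```text
time: 8.75
position: [0.6273, -0.2425, 0.1397]
tool_rot: [-3.13, 0.258, 0.0]
ft_force: [-0.4, 0.1, -0.2]
grip_width: 0.923
```

```bash
python3 -c "
from h import *
d=look('w3',[(.6273,-.2436,.03)])
p=cv2.imread('pics/w3.png');t=d['pixels'][110:260,155:355];cv2.imwrite('pics/w3c.png',cv2.resize(p[110:260,155:355],None,fx=4,fy=4,interpolation=cv2.INTER_CUBIC))"
```

```text
guess (0.6273, -0.2436, 0.03) [254.1 191.3]
t 8.8 tcp [ 0.6275 -0.2427  0.1398] jaw -0.165 down [ 0.     0.001 -1.   ] J [-0.17  0.48  0.68  1.51 -0.31  1.26  0.39] 0.9188856333916232
```

View pics/w3c.png

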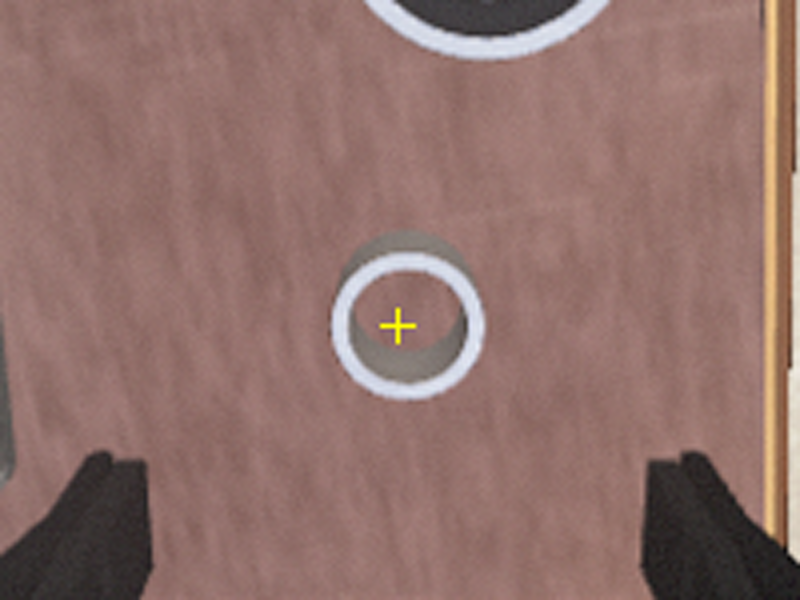

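The sleeve ring is centred at crop (408,325) against the guess (397,326), about 2.7 mm further +x. Descending with that correction.

>>> carry_out(motion=[[[0.0025,-0.0005,-0.05],0],[[0.0025,-0.0005,-0.09],0],[[0.0025,-0.0005,-0.115],0],[[0.0025,-0.0005,-0.125],0],[[0.0025,-0.0005,-0.13],0],[[0.0025,-0.0005,-0.132],0],[[0.0025,-0.0005,-0.132],0]])

```text
time: 9.5
position: [0.6313, -0.2449, 0.0091]
tool_rot: [3.13, -0.26, 0.004]
ft_force: [0.3, -0.2, 0.6]
grip_width: 0.926
```

>>> carry_out(motion=[[[0,0,0],0],[[0,0,0],0],[[0,0,0],0],[[0,0,0],0],[[0,0,0],0],[[0,0,0],0],[[0,0,0],0],[[0,0,0],0],[[0,0,0],0],[[0,0,0],0],[[0,0,0],0],[[0,0,0],0]], grip=1)

```text
time: 10.7
position: [0.6303, -0.2445, 0.0076]
tool_rot: [3.131, -0.261, -0.0]
ft_force: [-1.3, -0.2, 1.2]
grip_width: 0.456
```

>>> carry_out(motion=[[[0,0,0.04],0],[[0,0,0.09],0],[[-0.04,0.036,0.12],0],[[-0.1635,0.1485,0.12],0],[[-0.1635,0.1485,0.12],0],[[-0.1635,0.1485,0.12],0],[[-0.1635,0.1485,0.12],0],[[-0.1635,0.1485,0.12],0],[[-0.1635,0.1485,0.12],0],[[-0.1635,0.1485,0.12],0],[[-0.1635,0.1485,0.08],0],[[-0.1635,0.1485,0.075],0],[[-0.1635,0.1485,0.075],0],[[-0.1635,0.1485,0.075],0]])

```text
time: 12.1
position: [0.4677, -0.0969, 0.0834]
tool_rot: [3.13, -0.262, 0.001]
ft_force: [0.2, 0.1, -0.6]
grip_width: 0.456
```

```bash
python3 -c "
from h import *
d=look('w4',[])
cv2.imwrite('pics/w4c.png',cv2.resize(d['pixels'][150:300,155:355],None,fx=4,fy=4,interpolation=cv2.INTER_CUBIC))"
```

```text
t 12.15 tcp [ 0.468  -0.0967  0.0837] jaw -0.167 down [ 0.002 -0.001 -1.   ] J [-0.52  0.08  0.7   2.05 -0.06  1.03  0.04] 0.4584857372124975
```

View pics/w4c.png

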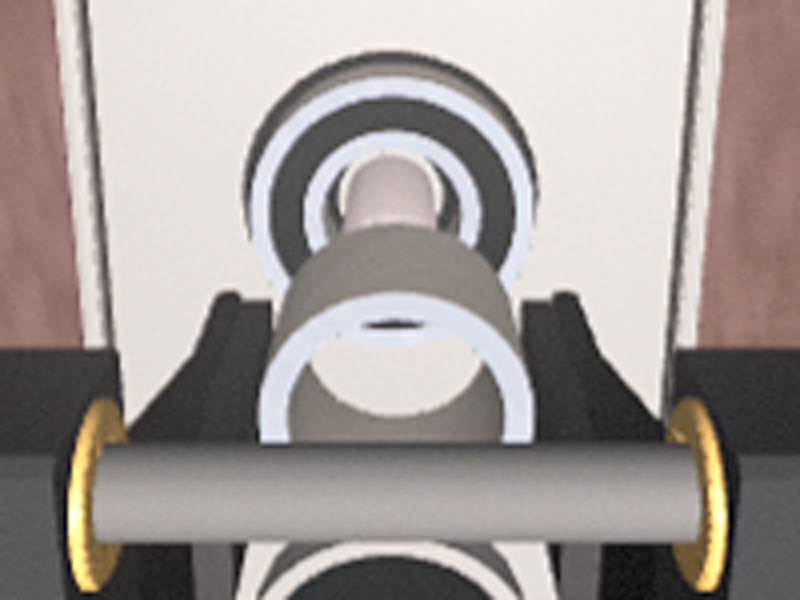

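The medium bearing sits flat over the post (centre about crop (392,208)). The sleeve is centred at 396 against the post at 390, about 1 mm off. Lowering it.

>>> carry_out(motion=[[[-0.001,0.001,-0.015],0],[[-0.001,0.001,-0.028],0],[[-0.001,0.001,-0.038],0],[[-0.001,0.001,-0.045],0],[[-0.001,0.001,-0.049],0],[[-0.001,0.001,-0.051],0],[[-0.001,0.001,-0.052],0],[[-0.001,0.001,-0.052],0],[[-0.001,0.001,-0.053],0],[[-0.001,0.001,-0.053],0]])

```text
time: 13.15
position: [0.4659, -0.095, 0.0297]
tool_rot: [-3.131, 0.26, -0.001]
ft_force: [-0.5, -0.8, -1.7]
grip_width: 0.456
```

>>> carry_out(motion=[[[0,0,-0.0005],0],[[0,0,-0.001],0],[[0,0,-0.001],0],[[0,0,-0.0015],0],[[0,0,-0.0015],0]])

```text
time: 13.65
position: [0.4661, -0.095, 0.0294]
tool_rot: [-3.13, 0.26, 0.0]
ft_force: [-4.7, 0.3, 12.8]
grip_width: 0.453
```

>>> carry_out(motion=[[[0,0,0],0],[[0,0,0],0],[[0,0,0],0],[[0,0,0],0],[[0,0,0],0],[[0,0,0],0],[[0,0,0.02],0],[[0,0,0.06],0],[[0,0,0.1],0],[[0.171,0.087,0.12],0],[[0.171,0.087,0.12],0],[[0.171,0.087,0.12],0],[[0.171,0.087,0.12],0],[[0.171,0.087,0.12],0],[[0.171,0.087,0.12],0],[[0.171,0.087,0.12],0],[[0.171,0.087,0.12],0]], grip=-0.85)

```text
time: 15.35
position: [0.6358, -0.0093, 0.1483]
tool_rot: [-3.13, 0.264, 0.0]
ft_force: [0.2, -0.9, -0.6]
grip_width: 0.928
```

```bash
python3 -c "
from h import *
d=look('w5',[(.6365,-.0075,.061)])"
```

```text
guess (0.6365, -0.0075, 0.061) [254.4 194.8]
t 15.4 tcp [ 0.636  -0.0091  0.1485] jaw -0.168 down [ 0.     0.001 -1.   ] J [-0.54  0.38  0.65  1.6  -0.24  1.24 -0.01] 0.9222035199145402
```

View pics/w5.png

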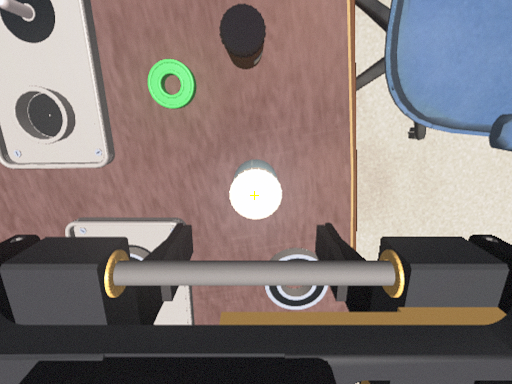

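The lid is centred at (255.5,193), about 1 mm +x and 1.5 mm +y of the guess. Grasping.

>>> carry_out(motion=[[[0.001,0.0015,-0.04],0],[[0.001,0.0015,-0.08],0],[[0.001,0.0015,-0.105],0],[[0.001,0.0015,-0.118],0],[[0.001,0.0015,-0.1245],0],[[0.001,0.0015,-0.1245],0],[[0.001,0.0015,-0.1245],0]])

```text
time: 16.1
position: [0.639, -0.0067, 0.0252]
tool_rot: [-3.13, 0.261, -0.004]
ft_force: [-0.1, 0.2, 0.5]
grip_width: 0.921
```

>>> carry_out(motion=[[[0,0,0],0],[[0,0,0],0],[[0,0,0],0],[[0,0,0],0],[[0,0,0],0],[[0,0,0],0],[[0,0,0],0],[[0,0,0],0],[[0,0,0],0],[[0,0,0],0]], grip=1)

```text
time: 17.1
position: [0.6379, -0.0065, 0.0237]
tool_rot: [-3.131, 0.26, -0.0]
ft_force: [-1.3, -0.1, 1.7]
grip_width: 0.565
```

>>> carry_out(motion=[[[0,0,0.04],0],[[0,0,0.08],0],[[0,0,0.11],0],[[-0.19,-0.2055,0.11],0],[[-0.19,-0.2055,0.11],0],[[-0.19,-0.2055,0.11],0],[[-0.19,-0.2055,0.11],0],[[-0.19,-0.2055,0.11],0],[[-0.19,-0.2055,0.11],0],[[-0.19,-0.2055,0.11],0],[[-0.19,-0.2055,0.11],0],[[-0.19,-0.2055,0.06],0],[[-0.19,-0.2055,0.04],0],[[-0.19,-0.2055,0.04],0],[[-0.19,-0.2055,0.04],0]])

```text
time: 18.6
position: [0.4486, -0.2114, 0.0638]
tool_rot: [3.13, -0.258, -0.001]
ft_force: [0.4, -0.5, -0.5]
grip_width: 0.566
```

```bash
python3 -c "
from h import *
d=look('w6',[(.4473,-.2115,.022),(.4473+.0345,-.2115-.0058,.022),(.4473-.0345,-.2115+.0058,.022)])
p=cv2.imread('pics/w6.png');cv2.imwrite('pics/w6c.png',cv2.resize(p[110:310,125:385],None,fx=3,fy=3,interpolation=cv2.INTER_CUBIC))"
```

```text
guess (0.4473, -0.2115, 0.022) [252.5 214.4]
guess (0.4818, -0.2173, 0.022) [296.3 214.5]
guess (0.41279999999999994, -0.2057, 0.022) [208.6 214.3]
t 18.65 tcp [ 0.4492 -0.2118  0.0645] jaw -0.165 down [ 0.001 -0.001 -1.   ] J [-0.36  0.17  0.81  2.03 -0.15  1.    0.36] 0.5699702374110546
```

View pics/w6c.png

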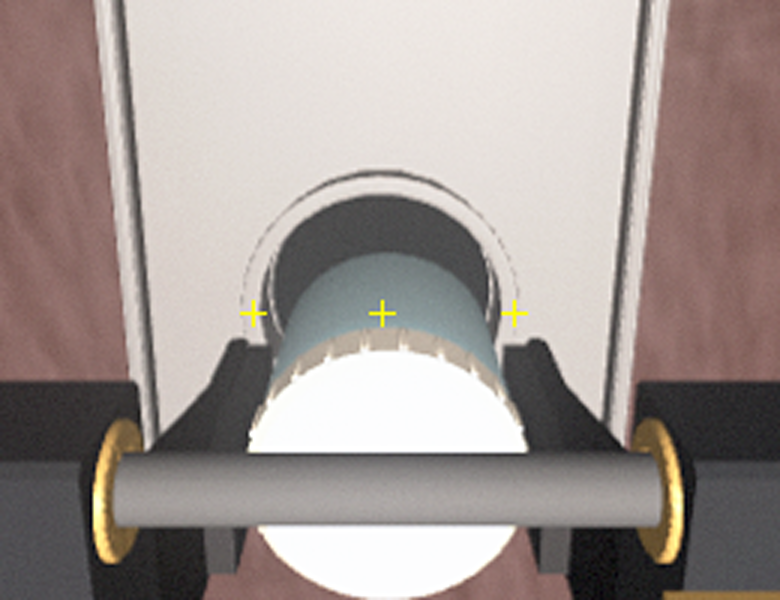

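The jar is held upright above the cup. The cup rim spans columns 243–518, centre 380 against the guess 382. I'll check the y offset against the far rim edge at row 172.

```bash
python3 -c "
from h import *
d=np.load('pics/w6.npz');c=np.array([.4473,-.2115,0]);u=np.array([.165,.986,0])
f=lambda p:((w2px(d,p)-[125,110])*3).round(0)
print('far outer top',f(c+.0355*u+[0,0,.022]),'base',f(c+.0355*u+[0,0,.006]),'far inner rim',f(c+.032*u+[0,0,.022]),'floor',f(c+.032*u+[0,0,.006]), 'jarbottom far',f(np.array([.4492,-.2118,.0405])+.0255*u))
print(get_state()['position'])"
```

```text
far outer top [382. 182.] base [383. 170.] far inner rim [382. 196.] floor [383. 182.] jarbottom far [390. 241.]
[ 0.44923392 -0.21179936  0.06454074]
```

>>> carry_out(motion=[[[-0.001,0.0015,-0.01],0],[[-0.001,0.0015,-0.02],0],[[-0.001,0.0015,-0.026],0],[[-0.001,0.0015,-0.03],0],[[-0.001,0.0015,-0.032],0],[[-0.001,0.0015,-0.033],0],[[-0.001,0.0015,-0.034],0],[[-0.001,0.0015,-0.034],0],[[-0.001,0.0015,-0.035],0],[[-0.001,0.0015,-0.035],0]])

```text
time: 19.65
position: [0.4471, -0.2106, 0.0296]
tool_rot: [-3.13, 0.261, -0.0]
ft_force: [-3.2, 1.1, 7.7]
grip_width: 0.567
```

>>> carry_out(motion=[[[0,0,0],0],[[0,0,0],0],[[0,0,0],0],[[0,0,0],0],[[0,0,0],0],[[0,0,0.02],0],[[0,0,0.06],0],[[0,0,0.1],0],[[0,0,0.13],0],[[0.2195,0.474,0.13],0],[[0.2195,0.474,0.13],0],[[0.2195,0.474,0.13],0],[[0.2195,0.474,0.13],0],[[0.2195,0.474,0.13],0],[[0.2195,0.474,0.13],0],[[0.2195,0.474,0.13],0],[[0.2195,0.474,0.13],0],[[0.2195,0.474,0.13],0],[[0.2195,0.474,0.13],0],[[0.2195,0.474,0.13],0]], grip=-0.5)

```text
time: 21.65
position: [0.6661, 0.2703, 0.1571]
tool_rot: [-3.13, 0.25, 0.002]
ft_force: [0.3, -0.3, 0.5]
grip_width: 0.746
```

>>> carry_out(motion=[[[0,0,0],0],[[0,0,0],0],[[0,0,0],0],[[0,0,0],0],[[0,0,0],0],[[0,0,0],0]])

```text
time: 22.25
position: [0.6664, 0.2628, 0.159]
tool_rot: [-3.13, 0.262, -0.001]
ft_force: [-0.2, -0.1, -0.2]
grip_width: 0.749
```

```bash
python3 -c "
from h import *
d=look('w7',[(.6656,.2642,.014)])"
```

```text
guess (0.6656, 0.2642, 0.014) [253.1 180.6]
t 22.3 tcp [0.6663 0.2631 0.1589] jaw -0.167 down [ 0.  0. -1.] J [-0.76  0.53  0.51  1.36 -0.26  1.32 -0.41] 0.7456921954968876
```

View pics/w7.png

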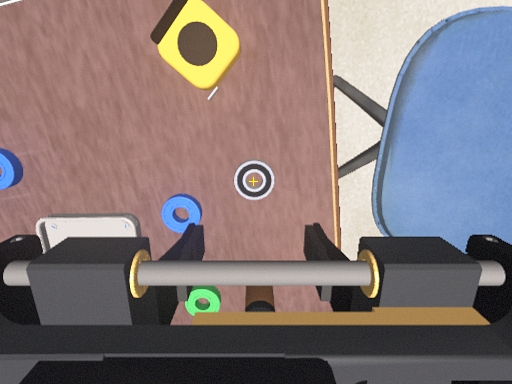

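The small bearing is at (254,180), on the guess, and the blue ring at (181,213) is clear of the fingers. Grasping.

>>> carry_out(motion=[[[0.0005,0.0005,-0.05],0],[[0.0005,0.0005,-0.1],0],[[0.0005,0.0005,-0.13],0],[[0.0005,0.0005,-0.143],0],[[0.0005,0.0005,-0.15],0],[[0.0005,0.0005,-0.154],0],[[0.0005,0.0005,-0.154],0],[[0.0005,0.0005,-0.154],0],[[0.0005,0.0005,-0.154],0]])

```text
time: 23.2
position: [0.6678, 0.2644, 0.0062]
tool_rot: [-3.13, 0.26, -0.003]
ft_force: [0.4, 0.2, -0.5]
grip_width: 0.748
```

>>> carry_out(motion=[[[0,0,0],0],[[0,0,0],0],[[0,0,0],0],[[0,0,0],0],[[0,0,0],0],[[0,0,0],0],[[0,0,0],0],[[0,0,0],0],[[0,0,0],0]], grip=1)

```text
time: 24.1
position: [0.6668, 0.2641, 0.0047]
tool_rot: [-3.131, 0.26, -0.0]
ft_force: [-1.4, -0.1, 1.9]
grip_width: 0.52
```

>>> carry_out(motion=[[[0,0,0.04],0],[[0,0,0.08],0],[[-0.219,-0.0685,0.1],0],[[-0.219,-0.0685,0.1],0],[[-0.219,-0.0685,0.1],0],[[-0.219,-0.0685,0.1],0],[[-0.219,-0.0685,0.1],0],[[-0.219,-0.0685,0.1],0],[[-0.219,-0.0685,0.1],0],[[-0.219,-0.0685,0.1],0],[[-0.219,-0.0685,0.1],0],[[-0.219,-0.0685,0.1],0]])

```text
time: 25.3
position: [0.4486, 0.1954, 0.1044]
tool_rot: [3.13, -0.261, 0.0]
ft_force: [0.3, -1.1, -0.8]
grip_width: 0.521
```

```bash
python3 -c "
from h import *
d=look('w8',[(.4475,.196,.006),(.4475,.196,.036)])
t=get_state()['position']
print([((w2px(d,t+np.array([.165*a,.986*a,.0093]))-[180,145])*3.8).round() for a in (.0235,-.0235)])
p=cv2.imread('pics/w8.png');cv2.imwrite('pics/w8c.png',cv2.resize(p[145:300,180:335],None,fx=3.8,fy=3.8,interpolation=cv2.INTER_CUBIC))"
```

```text
guess (0.4475, 0.196, 0.006) [252.8 192.8]
guess (0.4475, 0.196, 0.036) [252.7 202.7]
t 25.35 tcp [0.4484 0.1954 0.1043] jaw -0.166 down [ 0.    -0.001 -1.   ] J [-0.98  0.07  0.53  2.   -0.04  1.08 -0.59] 0.521542766837753
[array([281., 241.]), array([281., 502.])]
```

View pics/w8c.png

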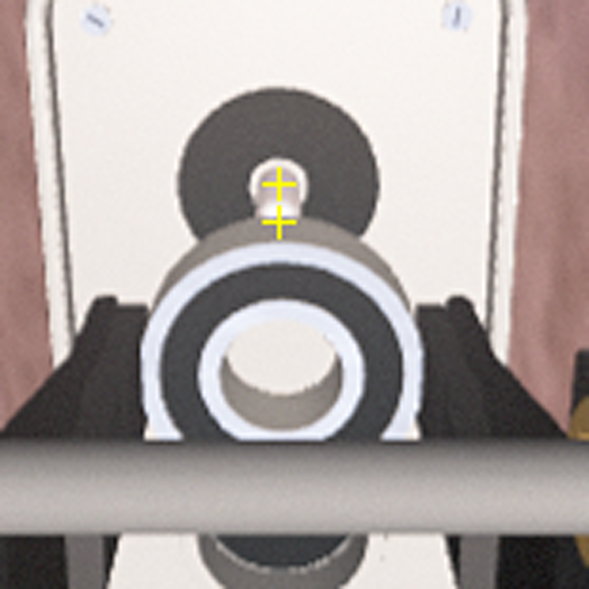

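The thin post and disc are at the guess (279,184). The held bearing is centred at column 283, about 1 mm +x, with its far edge as predicted. Correcting and lowering.

>>> carry_out(motion=[[[-0.001,0.0005,-0.03],0],[[-0.001,0.0005,-0.05],0],[[-0.001,0.0005,-0.058],0],[[-0.001,0.0005,-0.063],0],[[-0.001,0.0005,-0.068],0],[[-0.001,0.0005,-0.073],0],[[-0.001,0.0005,-0.073],0]])

```text
time: 26.05
position: [0.4468, 0.196, 0.0315]
tool_rot: [3.131, -0.26, -0.0]
ft_force: [-0.5, 0.5, -1.5]
grip_width: 0.519
```

>>> carry_out(motion=[[[0,0,-0.008],0],[[0,0,-0.014],0],[[0,0,-0.018],0],[[0,0,-0.02],0],[[0,0,-0.0205],0],[[0,0,-0.021],0],[[0,0,-0.021],0]])

```text
time: 26.75
position: [0.447, 0.1961, 0.0107]
tool_rot: [-3.131, 0.26, -0.0]
ft_force: [0.2, 0.3, -0.9]
grip_width: 0.52
```

>>> carry_out(motion=[[[0,0,-0.0005],0],[[0,0,-0.001],0],[[0,0,-0.0015],0],[[0,0,-0.0015],0]])

```text
time: 27.15
position: [0.4471, 0.1961, 0.0105]
tool_rot: [-3.13, 0.261, 0.001]
ft_force: [-4.3, -2.4, 11.9]
grip_width: 0.524
```

>>> carry_out(motion=[[[0,0,0],0],[[0,0,0],0],[[0,0,0],0],[[0,0,0],0],[[0,0,0.02],0],[[0,0,0.06],0],[[0,0,0.11],0],[[0,0,0.15],0],[[0.2015,-0.07,0.15],0],[[0.2015,-0.07,0.15],0],[[0.2015,-0.07,0.15],0],[[0.2015,-0.07,0.15],0],[[0.2015,-0.07,0.15],0],[[0.2015,-0.07,0.15],0],[[0.2015,-0.07,0.15],0],[[0.2015,-0.07,0.15],0],[[0.2015,-0.07,0.15],0]], grip=-0.4)

```text
time: 28.85
position: [0.6473, 0.1273, 0.1594]
tool_rot: [-3.13, 0.258, 0.0]
ft_force: [0.3, -0.4, 1.0]
grip_width: 0.699
```

```bash
python3 -c "
from h import *
d=look('w9',[(.648,.1265,.081)])"
```

```text
guess (0.648, 0.1265, 0.081) [254.9 200.4]
t 28.9 tcp [0.6475 0.1272 0.1595] jaw -0.164 down [ 0.     0.001 -1.   ] J [-0.72  0.43  0.64  1.53 -0.26  1.27 -0.21] 0.6990437857936531
```

View pics/w9.png

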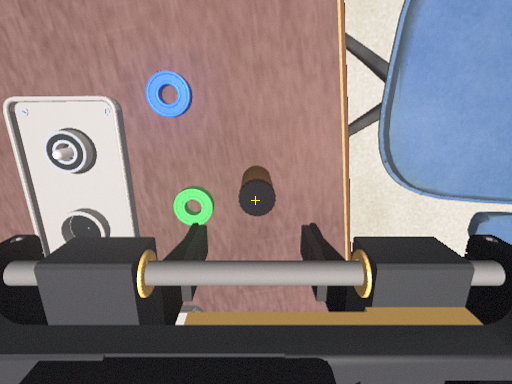

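The slim lid is at (257,197), about 1.8 mm +x and 2.5 mm +y of the guess. The small bearing is on its post at (70,152). Grasping the jar.

>>> carry_out(motion=[[[0.0015,0.0025,-0.04],0],[[0.0015,0.0025,-0.085],0],[[0.0015,0.0025,-0.112],0],[[0.0015,0.0025,-0.125],0],[[0.0015,0.0025,-0.1325],0],[[0.0015,0.0025,-0.1325],0],[[0.0015,0.0025,-0.1325],0]])

```text
time: 29.6
position: [0.6511, 0.1288, 0.0284]
tool_rot: [-3.13, 0.26, -0.004]
ft_force: [-0.4, 0.1, -0.0]
grip_width: 0.698
```

>>> carry_out(motion=[[[0,0,0],0],[[0,0,0],0],[[0,0,0],0],[[0,0,0],0],[[0,0,0],0],[[0,0,0],0],[[0,0,0],0],[[0,0,0],0],[[0,0,0],0],[[0,0,0],0]], grip=1, squeeze=20)

```text
time: 30.6
position: [0.65, 0.1285, 0.0268]
tool_rot: [-3.131, 0.26, -0.001]
ft_force: [-0.4, -0.2, 3.3]
grip_width: 0.384
```

>>> carry_out(motion=[[[0,0,0.04],0],[[0,0,0.08],0],[[-0.217,-0.028,0.09],0],[[-0.217,-0.028,0.09],0],[[-0.217,-0.028,0.09],0],[[-0.217,-0.028,0.09],0],[[-0.217,-0.028,0.09],0],[[-0.217,-0.028,0.09],0],[[-0.217,-0.028,0.06],0],[[-0.217,-0.028,0.04],0],[[-0.217,-0.028,0.04],0],[[-0.217,-0.028,0.04],0],[[-0.217,-0.028,0.04],0]])

```text
time: 31.9
position: [0.4343, 0.1006, 0.0675]
tool_rot: [-3.131, 0.261, -0.003]
ft_force: [0.5, 0.1, -1.2]
grip_width: 0.384
```

```bash
python3 -c "
from h import *
c=np.array([.4323,.1012,0]);u=np.array([.165,.986,0]);v=np.array([.986,-.165,0])
d=look('w10',[tuple(c+[0,0,.022])])
f=lambda p:((w2px(d,p)-[150,120])*3.6).round(0)
t=get_state()['position']
print('far outer rim',f(c+.027*u+[0,0,.022]),'inner',f(c+.0235*u+[0,0,.022]),'L/R outer',f(c-.027*v+[0,0,.022]),f(c+.027*v+[0,0,.022]),'jar bottom far',f(t-[0,0,.0268]+.0175*u),'lid far/near',f(t+[0,0,.0542]+.0175*u),f(t+[0,0,.0542]-.0175*u))
p=cv2.imread('pics/w10.png');cv2.imwrite('pics/w10c.png',cv2.resize(p[120:285,150:360],None,fx=3.6,fy=3.6,interpolation=cv2.INTER_CUBIC))"
```

```text
guess (np.float64(0.4323), np.float64(0.1012), np.float64(0.022)) [251.5 212.1]
t 31.95 tcp [0.4341 0.1007 0.0676] jaw -0.166 down [ 0.002  0.    -1.   ] J [-0.95  0.01  0.67  2.14 -0.01  0.99 -0.44] 0.38783578481240866
far outer rim [365. 215.] inner [365. 231.] L/R outer [245. 332.] [485. 331.] jar bottom far [374. 284.] lid far/near [375. 489.] [375. 723.]
```

View pics/w10c.png

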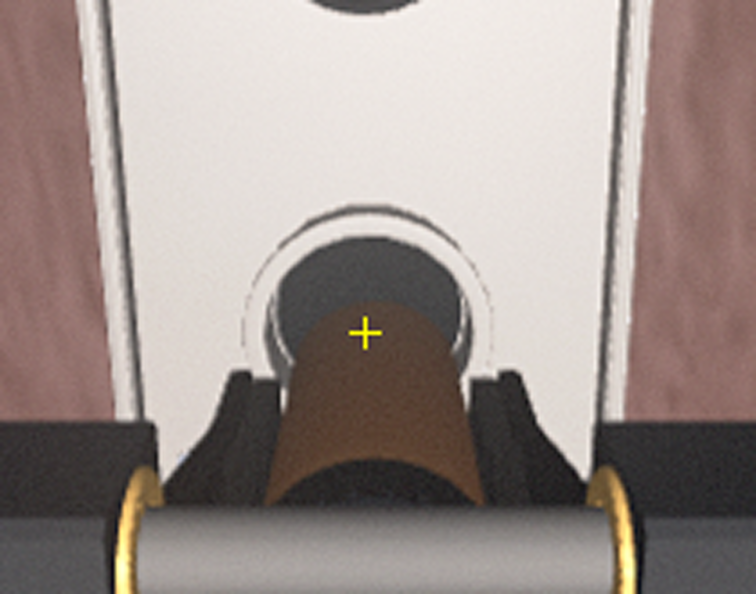

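The cup rim is centred at column 368. The jar is about 1 mm to its +x and central in y within about 2 mm, with 6 mm of slack. Lowering.

>>> carry_out(motion=[[[-0.001,0.0005,-0.01],0],[[-0.001,0.0005,-0.02],0],[[-0.001,0.0005,-0.026],0],[[-0.001,0.0005,-0.03],0],[[-0.001,0.0005,-0.032],0],[[-0.001,0.0005,-0.033],0],[[-0.001,0.0005,-0.034],0],[[-0.001,0.0005,-0.035],0],[[-0.001,0.0005,-0.035],0]])

```text
time: 32.85
position: [0.4321, 0.1011, 0.0327]
tool_rot: [-3.13, 0.261, 0.001]
ft_force: [-3.3, -0.9, 8.6]
grip_width: 0.381
```

Contact is at the floor height. Releasing and retreating to where the cameras can see.

>>> carry_out(motion=[[[0,0,0],0],[[0,0,0],0],[[0,0,0],0],[[0,0,0],0],[[0,0,0.02],0],[[0,0,0.06],0],[[0,0,0.1],0],[[0,0,0.14],0],[[0.0,0.3,0.17],0],[[0.0,0.3,0.17],0],[[0.0,0.3,0.17],0],[[0.0,0.3,0.17],0],[[0.0,0.3,0.17],0],[[0.0,0.3,0.17],0],[[0.0,0.3,0.17],0],[[0.0,0.3,0.17],0],[[0.0,0.3,0.17],0]], grip=-0.2)

```text
time: 34.55
position: [0.4323, 0.3993, 0.2012]
tool_rot: [3.129, -0.263, 0.0]
ft_force: [0.8, 0.1, 0.9]
grip_width: 0.6
```

```bash
python3 -c "
from h import *
a=snap('top','t1')['pixels'];b=snap('scene','s1')['pixels']
i=lambda p,w:cv2.resize(p,(w,300),interpolation=cv2.INTER_CUBIC)
cv2.imwrite('pics/end.png',np.vstack([i(a[115:255,90:450],770),i(b[120:290,130:430],770)]))"
```

```text
(no output)
```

View pics/end.png

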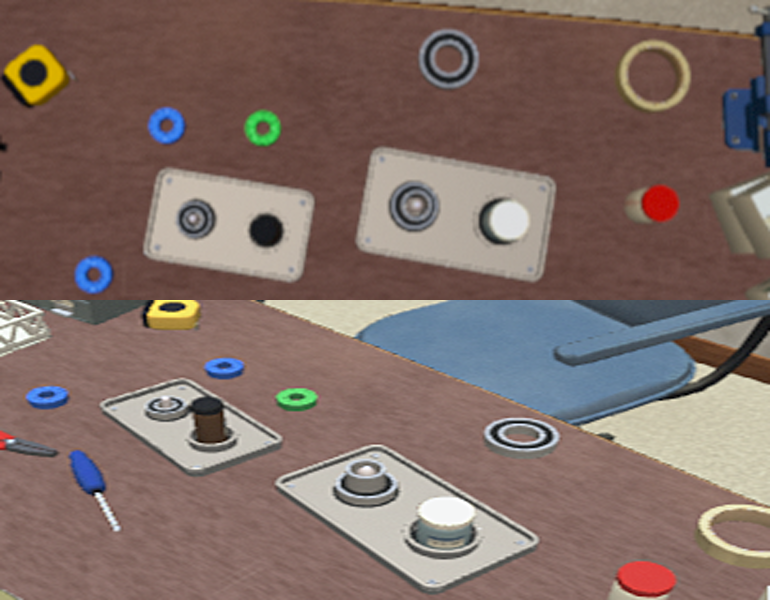

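Both kits are complete, and the jars stand upright in their cups. The spare jar, large bearing and look-alikes haven't moved. Handing in.

```bash
python3 -c "
from h import *
print(ticket.close_job())"
```

```text
the job is handed in; nothing more can be done
None
```

Both shaft repair kits are made up, and I handed the job in at about 34.7 s of the 115 s allowed; no verdict was reported.

- **Thick-post tray:** the medium bearing is over the post with the sleeve on top of it, and the wide jar is upright in its cup.
- **Thin-post tray:** the small bearing is over the post and the slim jar is upright in its cup.
- **How they were set down:** each part was lowered until it touched at its expected height, at about 8–13 N, and then released.

In the last top and scene pictures all five parts were in place. The large bearing, the red-lidded jar and the blue and green look-alikes were where they started. The gripper was about 0.2 m up and clear of everything.

No check failed. The top and wrist cameras disagreed by up to about 3 mm, so I corrected to the wrist view before each grasp and placing.

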